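# Shut a test kiln and set its two roof slides

### The job

Get the small test kiln ready for the drying stage of a firing: push its door fully shut until the catch holds it, pull the flue slide (the one with the round mushroom knob) all the way out towards the door side until it clicks at its stop, and push the air slide (the one with the crossbar knob) fully home. Leave the pots, jars and tools, on the kiln and around it, standing where they are.

Things in the scene. Friction and masses are not known exactly. Their poses are not given: they have to be found in the camera images.
- kiln: Grey box kiln fixed on the table, 270 deep (x) x 300 wide (y) x 240 mm high, flat roof. Origin: table height, middle of the front face; +x points from the front into the kiln, +y to its left, z up. A steel catch bracket stands 34 mm proud of the front at the right side (y -156 to -162 mm, z 115 to 145 mm); a 30 mm thick controller box is on the right wall.
- door (a joint): Door hinge angle, rad: 0 = shut, grows as it swings out towards the robot. Hinge vertical at kiln x 0, y +150 mm. In the last 0.03 rad a bump is forced over a sprung roller (10 N at the free edge), then the door is held. Panel 280 wide (10 to 290 mm from hinge), 30 thick, 31 to 233 mm above table; bar handle 262 mm from hinge, 38 mm off the face, 64 to 151 mm above table.
- door_hinge (a point): Point on the door's hinge axis, 130 mm above the table. Its x axis is the outward-to-inward normal of the door panel and -y runs from the hinge along the door to its free edge.
- door_pad (a point): Point on the outer face of the door, 190 mm from the hinge axis, 205 mm above the table (28 mm under the door's top edge), on bare flat panel: a good place to push. Its x axis points through the door, away from the outer face.
- flue (a joint): Travel of the flue slide in m: 0 = home (port shut), 0.050 = all the way out at its stop (port open). It moves along the kiln's -x (towards the door side). A sprung detent must be overcome in the first 6 mm and again in the last 11 mm (about 8 N); past the crest, 5 mm before the stop, it snaps out and holds.
- flue_knob (a point): Centre of the flue slide's knob, 38 mm above the roof, axes as the kiln's: black round mushroom 30 mm across, 28 to 46 mm above the roof, on a 12 mm post. Under it a 44 mm wide steel plate, top 8 mm above the roof, from 20 mm on the door side to 60 mm behind the knob, between rails 12 mm high, 60 mm apart overall. It is 60 mm left or right of the kiln's middle, the air knob on the other side.
- air (a joint): Travel of the air slide in m: 0 = home (port shut), 0.050 = all the way out; same direction and same detents as the flue slide. It starts part way out.
- air_knob (a point): Centre of the air slide's knob: black crossbar 50 mm long (kiln y) x 14 mm (kiln x) x 16 mm tall, from 30 to 46 mm above the kiln roof, on a 12 mm post; moves with the slide, otherwise like the flue slide. The point is 38 mm above the roof; its axes are the kiln's.
- fired_cup: Terracotta cup 64 mm across, 55 mm high, standing inside the kiln. Leave it. Origin at the centre of its underside.
- pinch_pot: Small clay bowl 52 mm across, 32 mm high, at the rear of the kiln roof. Leave it. Origin at the centre of its underside.
- clay_bird: Small raw-clay figure 42 mm across, 52 mm high, at the rear of the kiln roof. Leave it. Origin at the centre of its underside.
- glaze_jar: Jar 52 mm across, 75 mm high, on the table just right of the kiln's front. Leave it. Origin at the centre of its underside.
- slip_jar: Jar 60 mm across, 85 mm high, on the table to the left. Leave it. Origin at the centre of its underside.
- mixing_bowl: Terracotta bowl 150 mm across, 75 mm high, on the table to the right. Leave it. Origin at the centre of its underside.
- loop_tool: Flat hand tool about 200 mm long lying on the table to the right. Leave it.

How it is judged:
By the outcome, as a careful person would: the job done as asked, in the order asked, and still so for the second after the job is handed in, with the robot touching nothing.
It also fails if it takes over 51 s, if anything falls off the work surface, if the arm or the gripper's body presses on something with over 40 N, if the wrist force passes 120 N, or if a joint passes its speed limit or range.

### The arm

A 6-joint arm with a two-finger parallel gripper is mounted at the origin on the work surface. World frame = base frame: x ahead of the robot, y to its left, z up, the work surface at z = 0. Lengths are in m, angles in rad, forces in N, time in s.
With the tool pointing down it reaches from about 0.325 to 1 m from the base axis. Payload 5.1 kg.
Tool frame: the origin (TCP) lies midway between the tips of the shut fingers; the grasp point (between the pads) lies 19 mm behind it (ctrl.hold_point_z is the distance from the TCP to the grasp point, in m); z points along the fingers, y is the direction in which the jaws open and shut (so a half turn about z gives the same grasp; the last joint's range is limited). The gripper opens to 85 mm and grips with 20 to 120 N. Pads are 22 mm wide; open, the fingers measure 114 mm over their backs; the gripper's body (76 mm by 85 mm) begins 54 mm behind the grasp point. The pads swing forward as they close: fully open they stand 13 mm farther back than shut.
Start: joints at [-1.335, 0.124, 1.65, -0, 1.367, -0.083], TCP at [0.204, -0.617, 0.231] pointing down, gripper open.
Joint ranges: [-2.61, 2.61], [-1.02, 2.33], [0.03, 2.71], [-1.35, 4.49], [0.32, 2.68], [-2.91, 2.91]. Speed limits (rad/s): [2.57, 2.57, 3.14, 3.14, 3.14, 3.14].

### API

Orientations are given as a unit quaternion [x, y, z, w].
In Python, from station import ctrl gives the robot as it stands.
- The arm moves only by the tool carry_out, never from a script. Its argument "steps" is a list of rows, each a list of 7 numbers: the shift along the world's x, y, z in cm, then the turn, a rotation vector about the world's x, y, z in rad, then the closure, from 0 (fully open) to 1 (shut). A call has 1 to 10 rows; each row is the pose to reach, as a shift and turn from the pose commanded when the call began; what a row does not reach only later rows make up. A row lasts 1/8 s, in which the tool goes at most 62.5 mm and 10.7 degrees, less where a joint would pass 70% of its speed; a pose out of reach is approached as far as the arm can. A call with a gripper value outside its range is refused whole. The fingers move at their own pace and stop on an object; "newtons" is the grip in N (left out, the last holds). Time passes only in rows, so rows that repeat a pose let the fingers close. It gives the time, the measured TCP pose, the force and the opening at its end, in the units of the state.
- ctrl.read_state(): the state, without advancing time (a new reading comes with each control period).
- ctrl.grab_frame(name): name is "side" or "top"; returns the picture (400x640x3 uint8, red, green, blue); there is no depth.
- ctrl.camera_model(name): a dict with "fovy" (degrees; the focal length in pixels is half the picture's height over the tangent of half this angle, whatever the lens; pixels are square), "cx", "cy" (the principal point, pixels), "extrinsics" (4x4, takes a point from camera to world coordinates). Camera axes: x right, y down, z forward; pixel columns grow to the right and rows downward; lengths in m; the calibration is good to about 2 mm. A picture is of the moment at which its call begins. camera_model takes no time and is no camera call.
- ctrl.close_job(): hands the job in, once; it reports no verdict.
Trained networks look in the newest picture that a camera, given by its name, has taken for a name from the list of things; names that differ only in an ending like _2 or _b are one class to them, and where a whole thing is asked for, a point or a joint stands for the part that bears it (a point fixed in the world has none). Each returns a list of dicts, best first, with "score" (0 to 1); they miss things now and then, are a little off and sometimes report something else, mostly with a low value. They report only what shows in the picture. A call takes as long as a camera call.
- ctrl.recognise(camera, target): "position" ([row, column] in pixels, amid what is visible of it).
The state is a dict: "clock": time; "qpos": joint angles; "qvel": joint speeds; "joint_efforts": joint torques, N m; "tool_pos": TCP position; "tcp_rot": TCP orientation; "force": force on the tool from outside, world axes, zero at the start; "torque": the same for the moment, N m; "finger_gap": finger opening in m.
Only numpy, scipy, OpenCV 4.12 (cv2) and the standard library are available. Lean on these libraries where they do the work, as an engineer would, in place of code of your own. Each camera call takes 0.05 s, during which the arm holds its last target.

## Working session

There is one attempt and no reset: what is moved stays moved. The work goes in short steps, Python scripts to look and compute and a tool call to move; the robot and the scene stay as the last step left them, time stands still between calls to the robot, and variables do not carry over. Pictures are saved under pics/ and viewed, and the job is handed in when it is done.

Besides the shell and the picture viewer there is one more tool, called after "Emit:" in YAML: its name, and indented under it one key for each argument. carry_out: Moves the arm, as the interface text tells. Its arguments: {"type":"object","properties":{"steps":{"type":"array","items":{"type":"array","items":{"type":"number"}}},"newtons":{"type":"number"}},"required":["steps"]}

```bash
mkdir -p pics; ls; cat > h.py <<'E'
from station import ctrl
import numpy as np, cv2
def cam(n):
    m=ctrl.camera_model(n); f=200/np.tan(np.radians(m['fovy'])/2); return f,m['cx'],m['cy'],np.array(m['extrinsics'])
def proj(n,p):
    f,cx,cy,E=cam(n); q=np.linalg.inv(E)@np.append(p,1); return np.array([cy+f*q[1]/q[2],cx+f*q[0]/q[2]])
def unproj(n,rc,z):
    f,cx,cy,E=cam(n); d=E[:3,:3]@np.array([(rc[1]-cx)/f,(rc[0]-cy)/f,1]); o=E[:3,3]; return o+d*(z-o[2])/d[2]
E
python3 - <<'E'
from h import *
for n in ['side','top']:
    m=ctrl.camera_model(n);print(m)
    im=ctrl.grab_frame(n); cv2.imwrite(f'pics/{n}0.png',im[:,:,::-1])
    for t in ['kiln','door','door_hinge','door_pad','flue_knob','air_knob','fired_cup','pinch_pot','clay_bird','glaze_jar','slip_jar','mixing_bowl','loop_tool']:
        print(n,t,[(np.round(r['position']).tolist(),round(r['score'],2)) for r in ctrl.recognise(n,t)[:2]])
s=ctrl.read_state();print(s)
E
```

```text
pics
{'fovy': 44.73596786399311, 'cx': 317.50797930319214, 'cy': 201.37745696791785, 'extrinsics': array([[ 0.99975592, -0.01953035,  0.01032839,  0.5043713 ],
       [-0.02134129, -0.73277666,  0.68013448, -0.91820407],
       [-0.00571486, -0.68018889, -0.73301461,  1.14823381],
       [ 0.        ,  0.        ,  0.        ,  1.        ]])}
side kiln [([321.0, 232.0], 0.71), ([240.0, 374.0], 0.66)]
side door [([221.0, 307.0], 0.74)]
side door_hinge [([224.0, 308.0], 0.61), ([145.0, 285.0], 0.5)]
side door_pad [([222.0, 307.0], 0.93), ([222.0, 413.0], 0.75)]
side flue_knob [([212.0, 375.0], 0.59)]
side air_knob [([172.0, 362.0], 0.91), ([222.0, 415.0], 0.68)]
side fired_cup [([178.0, 363.0], 0.55)]
side pinch_pot [([166.0, 411.0], 0.53)]
side clay_bird [([223.0, 415.0], 0.76)]
side glaze_jar [([323.0, 318.0], 0.81), ([374.0, 305.0], 0.25)]
side slip_jar [([146.0, 286.0], 0.91), ([239.0, 373.0], 0.55)]
side mixing_bowl [([166.0, 411.0], 0.64), ([374.0, 304.0], 0.63)]
side loop_tool [([321.0, 229.0], 0.75)]
{'fovy': 54.80184049561181, 'cx': 322.6781694076998, 'cy': 194.62078648320397,
[... 854 characters left out ...]
[([272.0, 384.0], 0.74)]
{'clock': 1.4, 'qpos': array([-1.33456487e+00,  1.23815112e-01,  1.65025987e+00, -8.10880343e-06,
        1.36749418e+00, -8.26141404e-02]), 'qvel': array([ 0.00027749,  0.00106783, -0.00041598,  0.00144093,  0.0004421 ,
       -0.00125666]), 'joint_efforts': array([-1.38028772e-04, -4.23584247e+01, -3.65746236e+01, -8.99763609e-05,
        5.64122165e-04,  1.68100473e-05]), 'tool_pos': array([ 0.20371918, -0.61725856,  0.23133617]), 'tcp_rot': array([ 9.87318948e-01,  1.58749159e-01, -3.05791295e-06,  1.20158556e-05]), 'force': array([-0.78589376,  0.63354474,  0.19623691]), 'torque': array([ 0.05238466,  0.02124188, -0.01911838]), 'finger_gap': 0.08546382080386421}
```

View pics/side0.png

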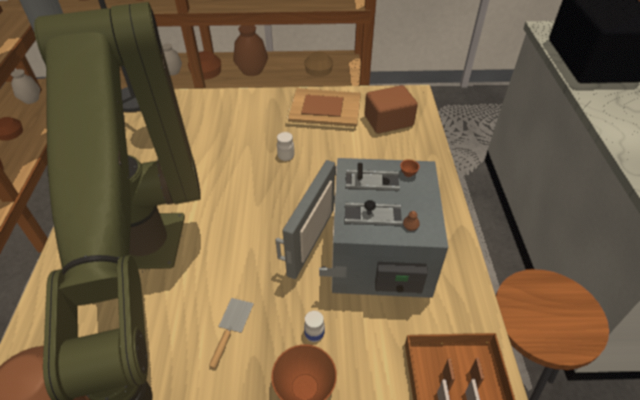

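View pics/top0.png

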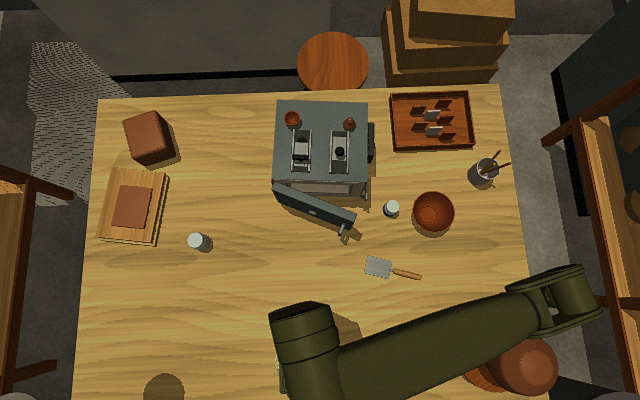

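```bash
python3 - <<'E'
import cv2
a=cv2.imread('pics/side0.png')[110:360,230:470]; cv2.imwrite('pics/side0z.png',cv2.resize(a,None,fx=2.4,fy=2.4,interpolation=cv2.INTER_CUBIC))
a=cv2.imread('pics/top0.png')[90:270,220:460]; cv2.imwrite('pics/top0z.png',cv2.resize(a,None,fx=3.3,fy=3.3,interpolation=cv2.INTER_CUBIC))
E
```

```text
(no output)
```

View pics/side0z.png

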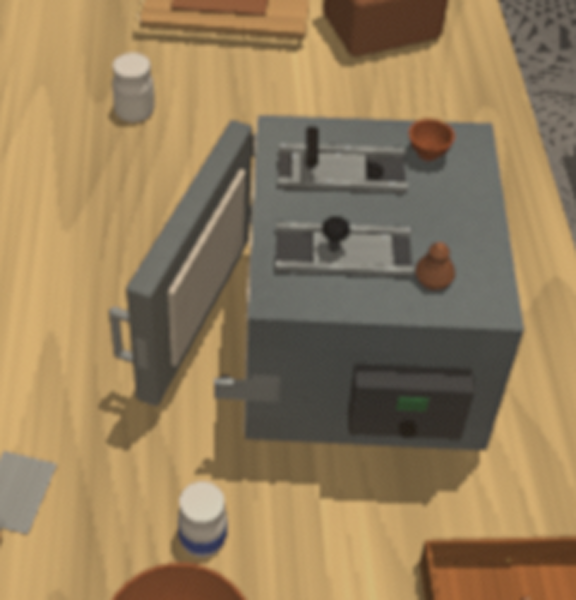

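View pics/top0z.png

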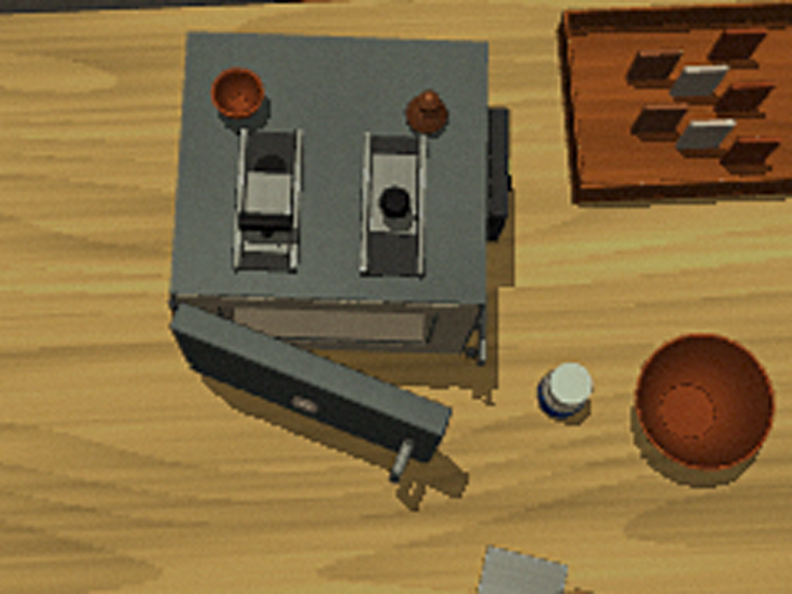

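```bash
cat > fit.py <<'E'
from h import *
from scipy.optimize import least_squares
T=lambda x,y:(90+y/3.3,220+x/3.3); S=lambda x,y:(110+y/2.4,230+x/2.4)
obs=[]
loc=dict(fl=(0,.15),fr=(0,-.15),rl=(.27,.15),rr=(.27,-.15))
for n,d in (('top',dict(rl=T(188,32),rr=T(488,42),fr=T(487,305),fl=T(172,303))),('side',dict(rl=S(492,124),fl=S(258,117),fr=S(248,320),rr=S(521,326)))):
    for k,v in d.items(): obs.append((n,k,loc[k],v))
def W(p,l,z): c,s=np.cos(p[2]),np.sin(p[2]); return np.array([p[0]+c*l[0]-s*l[1],p[1]+s*l[0]+c*l[1],z])
f=lambda p:np.concatenate([proj(n,W(p,l,.24))-v for n,k,l,v in obs])
r=least_squares(f,[.5,0,0],loss='soft_l1'); p=r.x; print('kiln',p,np.round(f(p).reshape(-1,2),1).tolist())
# door: point at distance u from hinge along door, t outward. 
def D(p,q,u,t,z): # outward angle q
    # direction at q=0: -y ; opening toward -x
    return W(p,(-np.sin(q)*u-np.cos(q)*t, .15-np.cos(q)*u+np.sin(q)*t),z)
print([unproj('top',T(*a),.233) for a in ((450,408),(440,435),(175,305))])
print([unproj('side',S(*a),.233) for a in ((167,293),(132,290),(252,132),(236,122))])
od=[('top',T(450,408),.29,0),('top',T(440,432),.29,.03),('side',S(167,293),.29,0),('side',S(132,290),.29,.03)]
for off in (0,-.03):
  g=lambda q:np.concatenate([proj(n,D(p,q[0],u,t+off,.233))-v for n,v,u,t in od])
  r=least_squares(g,[.4]);print('door',off,r.x,np.round(g(r.x).reshape(-1,2),1).tolist())
R=np.array([[np.cos(p[2]),np.sin(p[2])],[-np.sin(p[2]),np.cos(p[2])]])
for nm,n,rc,z in (('flue','top',T(396,202),.286),('air','top',T(266,222),.286),('flue','side',S(336,229),.286),('air','side',S(312,130),.286)):
    w=unproj(n,rc,z); print(nm,n,w,'local',R@(w[:2]-p[:2]))
for nm,rc,z in (('pinch',T(238,93),.272),('bird',T(428,105),.275),('glaze',T(570,382),.07)):
    w=unproj('top',rc,z); print(nm,w,R@(w[:2]-p[:2]))
E
python3 fit.py
```

```text
kiln [ 0.56111667 -0.06183564 -0.07745634] [[-0.1, -0.3], [-0.3, 0.3], [-0.3, 0.1], [-2.7, -0.4], [-0.4, -0.8], [-0.8, -1.3], [-0.0, -0.9], [2.2, 0.9]]
[array([ 0.45264133, -0.17011967,  0.233     ]), array([ 0.42764336, -0.15914935,  0.233     ]), array([0.56364299, 0.08473401, 0.233     ])]
[array([ 0.47159987, -0.16949759,  0.233     ]), array([ 0.43609827, -0.16465274,  0.233     ]), array([0.56845262, 0.06665543, 0.233     ]), array([0.55068285, 0.08415701, 0.233     ])]
door 0 [0.32025652] [[-2.6, 2.9], [-0.9, 2.8], [3.4, -4.7], [1.1, -1.4]]
door -0.03 [0.42336363] [[-2.4, 3.4], [-1.1, 2.3], [3.8, -4.9], [0.7, -1.1]]
flue top [ 0.63890976 -0.12742802  0.286     ] local [ 0.08263532 -0.05937618]
air top [ 0.62487819 -0.00656084  0.286     ] local [0.05929325 0.06004287]
flue side [ 0.64216641 -0.13474916  0.286     ] local [ 0.0864487  -0.06642337]
air side [0.629933 0.011012 0.286   ] local [0.06297313 0.07795415]
pinch [0.75986763 0.01634513 0.272     ] [0.19210551 0.0933255 ]
bird [ 0.73832143 -0.16408885  0.275     ] [ 0.18458571 -0.08823472]
glaze [ 0.50267455 -0.31694894  0.07      ] [-0.03852651 -0.2588706 ]
```

The side view shows the door ajar, with its free edge near side (165,293 in the zoom). In the top view the flue mushroom is at about (151,340) and the crossbar at about (157,301). The network's door_pad and flue hits are usable, but its side air_knob and fired_cup hits disagree with the picture, so I rely on the fit. It gives kiln yaw about -0.077 and door about 0.33 rad.

Next I close the fingers, turn with the kiln and go to a point in front of the door.

Emit:
carry_out:
  steps:
    - [2, 6, 1, 0, 0, -0.1, 1]
    - [4, 12, 2, 0, 0, -0.2, 1]
    - [6, 18, 3, 0, 0, -0.3, 1]
    - [8, 24, 3, 0, 0, -0.396, 1]
    - [10, 30, 3, 0, 0, -0.396, 1]
    - [12, 36, 3, 0, 0, -0.396, 1]
    - [13.5, 42, 3, 0, 0, -0.396, 1]
    - [15, 47, 2, 0, 0, -0.396, 1]
    - [17, 53, 0, 0, 0, -0.396, 1]
    - [18.5, 54.5, -3, 0, 0, -0.396, 1]

```text
clock: 2.65
tool_pos: [0.3899, -0.0698, 0.2024]
tcp_rot: [0.999, -0.037, 0.002, 0.0]
force: [0.7, -0.5, -0.0]
finger_gap: -0.0
```

```bash
python3 - <<'E'
from h import *
im=ctrl.grab_frame('side')[100:360,200:480]; cv2.imwrite('pics/side1.png',cv2.resize(im[:,:,::-1],None,fx=2.2,fy=2.2,interpolation=cv2.INTER_CUBIC))
p=[.5611,-.0618,-.0775]
c,s=np.cos(p[2]),np.sin(p[2])
for l in [(-.09,-.02),(-.103,-.02),(-.041,-.04),(-.036,-.04)]: print(l,p[0]+c*l[0]-s*l[1],p[1]+s*l[0]+c*l[1])
st=ctrl.read_state();print(st['tool_pos'],st['tcp_rot'],st['force'])
E
```

```text
(-0.09, -0.02) 0.46982169714436584 -0.07477194772557763
(-0.103, -0.02) 0.45686071823263147 -0.07376545597222009
(-0.041, -0.04) 0.5171261688065069 -0.09850561496782431
(-0.036, -0.04) 0.5221111606956356 -0.09889272718065413
[ 0.38833752 -0.06827182  0.19679604] [ 0.99933182 -0.03648005 -0.00171141 -0.00148194] [-2.34646803  0.79272923 -3.26472314]
```

View pics/side1.png

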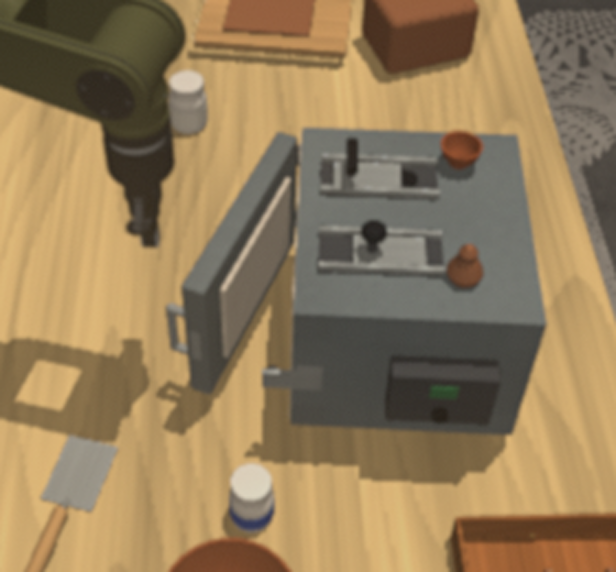

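The fingers stand in front of the door and clear of the handle. Now the push along the arc.

Emit:
carry_out:
  steps:
    - [2.5, 0, 0, 0, 0, 0, 1]
    - [4.5, 0, 0, 0, 0, 0, 1]
    - [5.8, 0, 0, 0, 0, 0, 1]
    - [7, -0.2, 0, 0, 0, 0, 1]
    - [8.2, -0.7, 0, 0, 0, 0, 1]
    - [9.4, -1.2, 0, 0, 0, 0, 1]
    - [10.6, -1.7, 0, 0, 0, 0, 1]
    - [11.6, -2.2, 0, 0, 0, 0, 1]
    - [12.3, -2.5, 0, 0, 0, 0, 1]
    - [12.3, -2.5, 0, 0, 0, 0, 1]

```text
clock: 3.95
tool_pos: [0.5106, -0.0968, 0.2013]
tcp_rot: [0.999, -0.039, -0.003, -0.001]
force: [-7.2, 1.9, 2.5]
finger_gap: -0.0001
```

Emit:
carry_out:
  steps:
    - [0.4, 0, 0, 0, 0, 0, 1]
    - [0.7, 0, 0, 0, 0, 0, 1]
    - [1.0, 0, 0, 0, 0, 0, 1]
    - [1.0, 0, 0, 0, 0, 0, 1]

```text
clock: 4.45
tool_pos: [0.5189, -0.0979, 0.2013]
tcp_rot: [0.999, -0.039, -0.004, 0.001]
force: [-15.0, -2.4, 6.9]
finger_gap: 0.0003
```

```bash
python3 - <<'E'
from h import *
im=ctrl.grab_frame('side')[100:360,200:480]; cv2.imwrite('pics/side2.png',cv2.resize(im[:,:,::-1],None,fx=2.2,fy=2.2,interpolation=cv2.INTER_CUBIC))
E
```

```text
(no output)
```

View pics/side2.png

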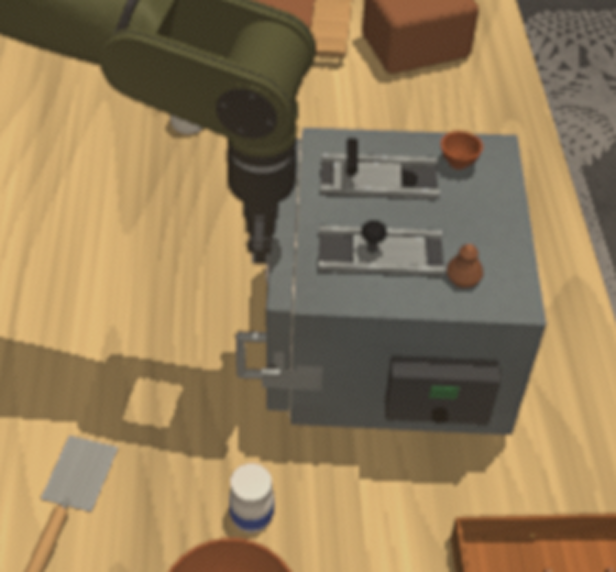

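The door is nearly flush, with its edge at the catch around (275,370). I keep pushing until the force shows a hard stop.

Emit:
carry_out:
  steps:
    - [0.3, 0, 0, 0, 0, 0, 1]
    - [0.6, 0, 0, 0, 0, 0, 1]
    - [0.6, 0, 0, 0, 0, 0, 1]

```text
clock: 4.88
tool_pos: [0.5187, -0.0979, 0.2014]
tcp_rot: [0.999, -0.039, -0.013, 0.001]
force: [-41.3, -1.8, 20.7]
finger_gap: -0.0001
```

Hard stop: the force reached 41 N with no further movement. I back off, lift, and cross to a point behind the flue knob.

Emit:
carry_out:
  steps:
    - [-2, 0, 0, 0, 0, 0, 1]
    - [-4, 0, 2, 0, 0, 0, 1]
    - [-4, 0, 7, 0, 0, 0, 1]
    - [-3, 0, 12, 0, 0, 0, 1]
    - [0, -1, 15, 0, 0, 0, 1]
    - [4, -2, 15, 0, 0, 0, 1]
    - [9, -3, 15, 0, 0, 0, 1]
    - [13, -3.4, 15, 0, 0, 0, 1]
    - [15.6, -3.4, 15, 0, 0, 0, 1]
    - [15.6, -3.4, 13, 0, 0, 0, 1]

```text
clock: 6.12
tool_pos: [0.6857, -0.1314, 0.3318]
tcp_rot: [0.999, -0.038, 0.002, 0.0]
force: [-0.2, 0.2, 0.5]
finger_gap: 0.0003
```

```bash
python3 - <<'E'
from h import *
im=ctrl.grab_frame('side')[80:340,200:480]; cv2.imwrite('pics/side3.png',cv2.resize(im[:,:,::-1],None,fx=2.2,fy=2.2,interpolation=cv2.INTER_CUBIC))
st=ctrl.read_state();print(st['tool_pos'],st['tcp_rot'],st['force'])
print(proj('side',st['tool_pos']))
E
```

```text
[ 0.68327221 -0.13100794  0.32670274] [ 9.99259549e-01 -3.84039377e-02 -2.28431316e-03 -5.23124307e-04] [-0.79636267 -0.06449746 -2.54578056]
[192.19141197 388.63304818]
```

View pics/side3.png

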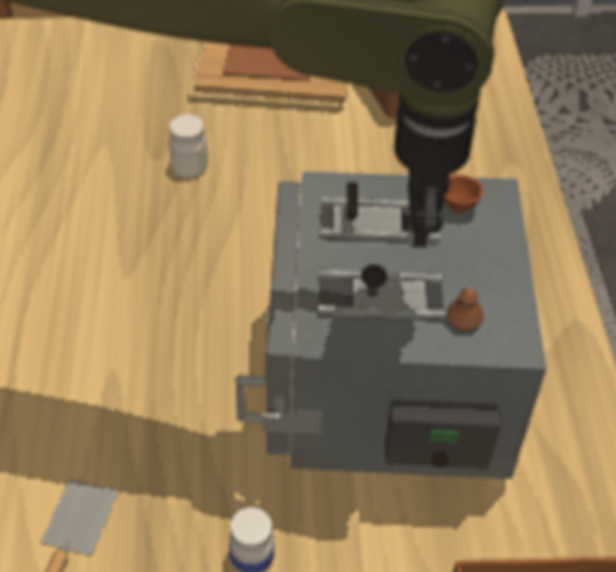

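The door stays shut after release, with no change at the catch near (280,415). The fingertip (420,240) is behind the mushroom (374,274), and the bird at (465,310) is clear. Next I lower and start the pull.

Emit:
carry_out:
  steps:
    - [0, 0, -3, 0, 0, 0, 1]
    - [0, 0, -5.5, 0, 0, 0, 1]
    - [0, 0, -6.7, 0, 0, 0, 1]
    - [0, 0, -6.7, 0, 0, 0, 1]
    - [-0.8, 0.06, -6.7, 0, 0, 0, 1]
    - [-1.6, 0.12, -6.7, 0, 0, 0, 1]
    - [-2.4, 0.19, -6.7, 0, 0, 0, 1]
    - [-3, 0.23, -6.7, 0, 0, 0, 1]

```text
clock: 7.18
tool_pos: [0.6541, -0.1291, 0.266]
tcp_rot: [0.999, -0.039, 0.002, 0.0]
force: [1.8, -0.8, 1.3]
finger_gap: -0.0002
```

```bash
python3 - <<'E'
from h import *
im=ctrl.grab_frame('side')[80:340,200:480]; cv2.imwrite('pics/side4.png',cv2.resize(im[:,:,::-1],None,fx=2.2,fy=2.2,interpolation=cv2.INTER_CUBIC))
E
```

```text
(no output)
```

View pics/side4.png

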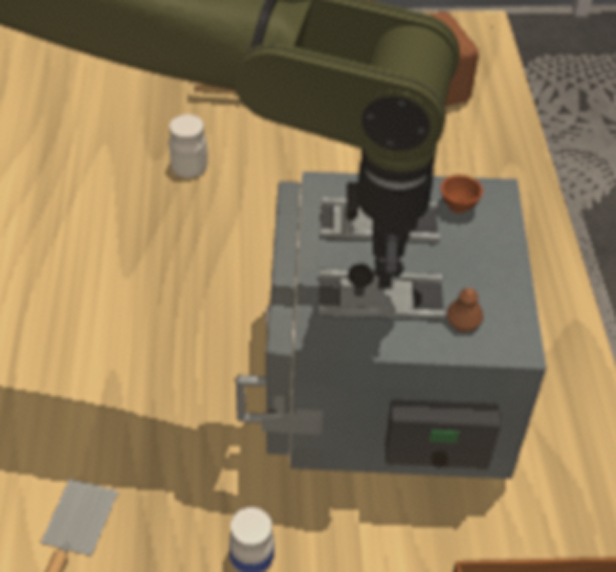

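The mushroom moved from column 374 to 360, about 13 mm. I continue to the stop.

Emit:
carry_out:
  steps:
    - [-0.8, 0.06, 0, 0, 0, 0, 1]
    - [-1.6, 0.12, 0, 0, 0, 0, 1]
    - [-2.2, 0.17, 0, 0, 0, 0, 1]
    - [-2.7, 0.21, 0, 0, 0, 0, 1]
    - [-3.1, 0.24, 0, 0, 0, 0, 1]
    - [-3.5, 0.27, 0, 0, 0, 0, 1]
    - [-3.8, 0.29, 0, 0, 0, 0, 1]
    - [-3.8, 0.29, 0, 0, 0, 0, 1]

```text
clock: 8.22
tool_pos: [0.6188, -0.1262, 0.2648]
tcp_rot: [0.999, -0.039, 0.005, 0.0]
force: [15.9, -0.4, -1.4]
finger_gap: -0.0001
```

Emit:
carry_out:
  steps:
    - [-0.3, 0.02, 0, 0, 0, 0, 1]
    - [-0.6, 0.05, 0, 0, 0, 0, 1]
    - [-0.6, 0.05, 0, 0, 0, 0, 1]

```text
clock: 8.6
tool_pos: [0.6184, -0.1262, 0.2653]
tcp_rot: [0.999, -0.039, 0.013, 0.001]
force: [37.1, -3.1, -9.5]
finger_gap: -0.0
```

```bash
python3 - <<'E'
from h import *
im=ctrl.grab_frame('side')[80:340,200:480]; cv2.imwrite('pics/side5.png',cv2.resize(im[:,:,::-1],None,fx=2.2,fy=2.2,interpolation=cv2.INTER_CUBIC))
st=ctrl.read_state();print(st['tool_pos'],st['tcp_rot'],st['force'])
E
```

```text
[ 0.61836672 -0.12621417  0.26523815] [ 9.99170374e-01 -3.86346448e-02  1.28530579e-02  8.52772722e-04] [37.33741802 -2.81198711 -9.94214304]
```

View pics/side5.png

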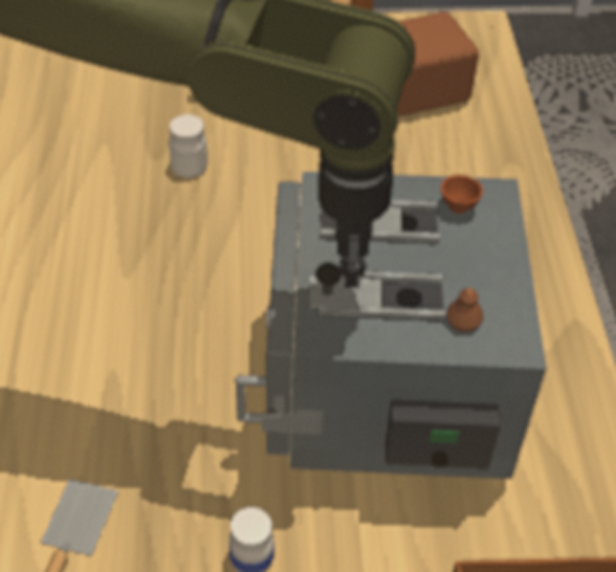

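The mushroom is at (328,274), about 48 mm out, with 37 N and no further motion, so it is at the stop. I lift off and move in front of the crossbar.

Emit:
carry_out:
  steps:
    - [1.6, 0, 0, 0, 0, 0, 1]
    - [2, 0, 3, 0, 0, 0, 1]
    - [2, 0, 8, 0, 0, 0, 1]
    - [0, 5, 8, 0, 0, 0, 1]
    - [-2.2, 10, 8, 0, 0, 0, 1]
    - [-2.2, 12, 7, 0, 0, 0, 1]
    - [-2.2, 12, 4, 0, 0, 0, 1]
    - [-2.2, 12, 4, 0, 0, 0, 1]

```text
clock: 9.65
tool_pos: [0.5858, -0.0055, 0.2999]
tcp_rot: [0.999, -0.039, -0.004, -0.0]
force: [0.5, 0.5, -0.5]
finger_gap: 0.0002
```

```bash
python3 - <<'E'
from h import *
for n in ('side','top'):
    im=ctrl.grab_frame(n); im=im[80:340,200:480] if n=='side' else im[90:270,220:460]; cv2.imwrite(f'pics/{n}6.png',cv2.resize(im[:,:,::-1],None,fx=2.2,fy=2.2,interpolation=cv2.INTER_CUBIC))
st=ctrl.read_state();print(st['tool_pos'],st['tcp_rot'],st['force'])
E
```

```text
[ 0.58750744 -0.00598223  0.30367863] [ 9.99243601e-01 -3.88726303e-02 -1.06525880e-03  9.79535817e-05] [-1.11059777 -0.14238909  0.608493  ]
```

View pics/side6.png

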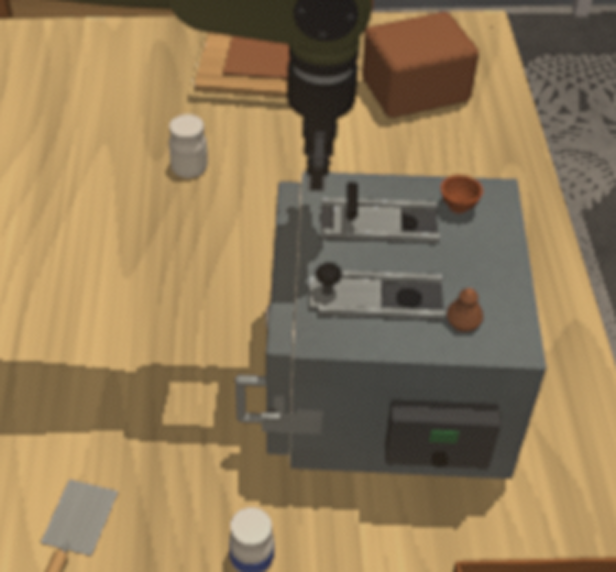

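View pics/top6.png

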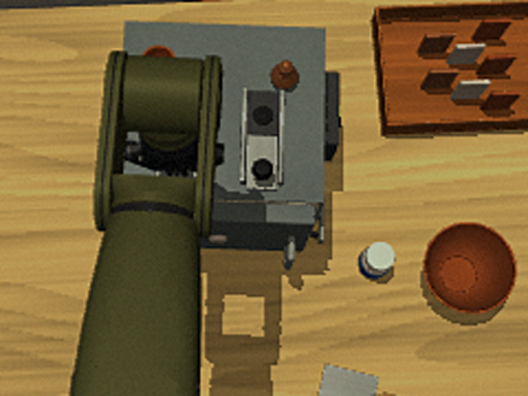

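The flue is still out (mushroom at 328,272) and the fingertip (317,185) is in front of the crossbar (352,200) with clearance. Lower and push in.

Emit:
carry_out:
  steps:
    - [0, 0, -2.5, 0, 0, 0, 1]
    - [0, 0, -3.8, 0, 0, 0, 1]
    - [0, 0, -3.8, 0, 0, 0, 1]
    - [1, -0.08, -3.8, 0, 0, 0, 1]
    - [1.8, -0.14, -3.8, 0, 0, 0, 1]
    - [2.6, -0.2, -3.8, 0, 0, 0, 1]
    - [3.3, -0.26, -3.8, 0, 0, 0, 1]
    - [3.8, -0.3, -3.8, 0, 0, 0, 1]
    - [4.3, -0.33, -3.8, 0, 0, 0, 1]
    - [4.3, -0.33, -3.8, 0, 0, 0, 1]

```text
clock: 11.0
tool_pos: [0.6312, -0.0088, 0.2663]
tcp_rot: [0.999, -0.039, 0.0, -0.0]
force: [0.5, -0.1, 0.4]
finger_gap: -0.0001
```

Emit:
carry_out:
  steps:
    - [0.3, -0.02, 0, 0, 0, 0, 1]
    - [0.6, -0.05, 0, 0, 0, 0, 1]
    - [0.6, -0.05, 0, 0, 0, 0, 1]

```text
clock: 11.38
tool_pos: [0.6351, -0.0091, 0.2662]
tcp_rot: [0.999, -0.039, -0.003, -0.0]
force: [-8.5, 0.4, 3.6]
finger_gap: 0.0001
```

```bash
python3 - <<'E'
from h import *
im=ctrl.grab_frame('side')[80:340,200:480]; cv2.imwrite('pics/side7.png',cv2.resize(im[:,:,::-1],None,fx=2.2,fy=2.2,interpolation=cv2.INTER_CUBIC))
E
```

```text
(no output)
```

View pics/side7.png

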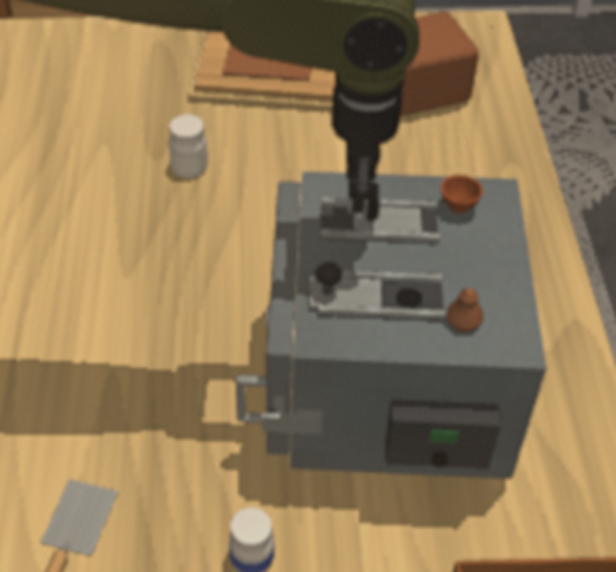

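The plate now covers the port hole, but 8.5 N could be the detent or the stop. I push on until it is firm.

Emit:
carry_out:
  steps:
    - [0.3, -0.02, 0, 0, 0, 0, 1]
    - [0.5, -0.04, 0, 0, 0, 0, 1]
    - [0.5, -0.04, 0, 0, 0, 0, 1]

```text
clock: 11.8
tool_pos: [0.6353, -0.0091, 0.2663]
tcp_rot: [0.999, -0.038, -0.009, -0.0]
force: [-28.3, 1.7, 10.5]
finger_gap: -0.0
```

Emit:
carry_out:
  steps:
    - [0.2, 0, 0, 0, 0, 0, 1]
    - [0.3, 0, 0, 0, 0, 0, 1]
    - [0.3, 0, 0, 0, 0, 0, 1]

```text
clock: 12.18
tool_pos: [0.6354, -0.0091, 0.2663]
tcp_rot: [0.999, -0.038, -0.013, -0.0]
force: [-38.9, 0.7, 15.6]
finger_gap: 0.0001
```

Firm stop at 39 N with no motion. I retreat forward and up, away from everything.

Emit:
carry_out:
  steps:
    - [-2.5, 0, 0, 0, 0, 0, 1]
    - [-3, 0, 3, 0, 0, 0, 1]
    - [-3, 0, 8, 0, 0, 0, 1]
    - [-7, 0, 12, 0, 0, 0, 1]
    - [-12, 0, 13, 0, 0, 0, 1]
    - [-17, 0, 13, 0, 0, 0, 1]
    - [-22, 0, 13, 0, 0, 0, 1]
    - [-25, 3, 13, 0, 0, 0, 1]
    - [-25, 3, 13, 0, 0, 0, 1]

```text
clock: 13.3
tool_pos: [0.3938, 0.0211, 0.3974]
tcp_rot: [0.999, -0.038, 0.002, -0.0]
force: [0.5, -0.3, 0.9]
finger_gap: 0.0002
```

```bash
python3 - <<'E'
from h import *
for n in ('side','top'):
    im=ctrl.grab_frame(n); im=im[100:360,200:480] if n=='side' else im[90:290,180:460]; cv2.imwrite(f'pics/{n}8.png',cv2.resize(im[:,:,::-1],None,fx=2.6,fy=2.2 if 0 else 2.2,interpolation=cv2.INTER_CUBIC) if 0 else cv2.resize(im[:,:,::-1],None,fx=2.2,fy=2.2,interpolation=cv2.INTER_CUBIC))
p=[.5611,-.0618,-.0775];c,s=np.cos(p[2]),np.sin(p[2])
for nm,l in (('flue out',(.034,-.06)),('air home',(.084,.06))):
    q=proj('side',np.array([p[0]+c*l[0]-s*l[1],p[1]+s*l[0]+c*l[1],.278])); print(nm,(q-[100,200])*2.2)
st=ctrl.read_state();print(st['tool_pos'],st['force'],st['clock'])
E
```

```text
flue out [230.69935507 325.63025217]
air home [157.13925238 369.54609366]
[0.39496757 0.02028008 0.39661658] [-0.03951507 -0.13168718 -0.15641068] 13.4
```

View pics/side8.png

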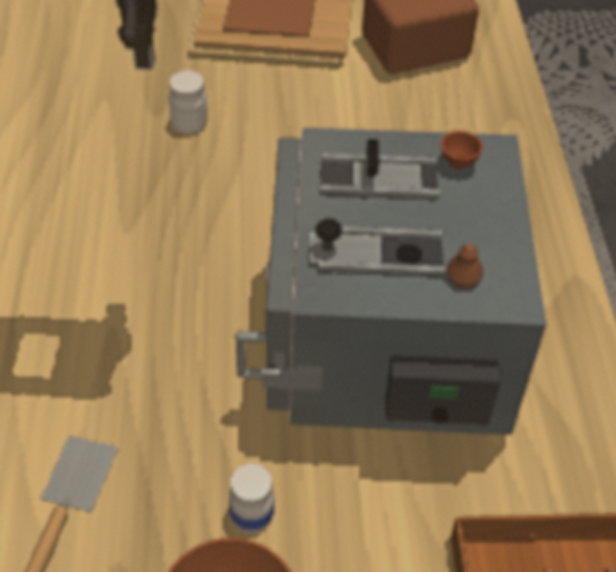

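View pics/top8.png

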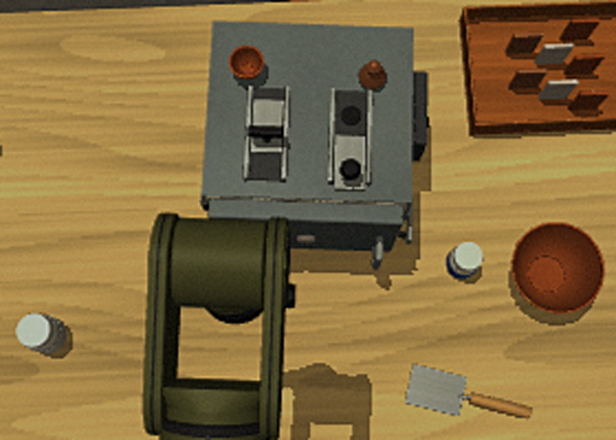

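The final pictures show three things:
- **Door:** flush, with an even seam from (302,135) to (291,410).
- **Flue knob:** at (328,232), where (326,231) was predicted for fully out.
- **Crossbar:** at (372,155), where (370,157) was predicted for home.

The pots and jars look unmoved and the arm is clear, so I hand in.

```bash
python3 -c "
from station import ctrl
print(ctrl.close_job())"
```

```text
the job is handed in; nothing more can be done
None
```

The kiln is set for drying and the job is handed in, at about 13 s on the clock. I did the three steps in the order asked, with the fingers shut throughout:

- **Door:** I pushed it until it stopped moving at about 41 N. It stayed flush after release, through to the last pictures.
- **Flue slide:** I pulled it by its mushroom knob about 49 mm to a firm stop at 37 N. It stayed out after release, within about 1 pixel of where it should be when fully out.
- **Air slide:** I pushed it in to a firm stop at 39 N, and its port hole is covered. It stayed there, also within about 1 pixel of its predicted home position.

In the last pictures from both cameras, the pots, jars, bowl and tool look unmoved, and the arm is touching nothing, with the force reading about zero. The cup inside the kiln can't be seen with the door shut, so I didn't check it; the gripper never went inside.

Some of the network's side-camera detections (air knob, cup) were wrong. I worked from kiln corners and knob positions I read off the pictures instead. Neither catch could be confirmed by sound or sensor; I judged both from the force at the stop and from nothing moving after release.

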